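# Clear the tool rest and lay out the setting punches

## Task

Sweep the three loose dark steel blanks off the tool rest into its orange catch tray with the scraper block (not with the fingers) before any punch goes on the rest, and stand the scraper upright back on the bench. Then lay, not drop, the two setting punches flat on the rest, each centred along the strip of its own handle colour, both with their steel tips pointing to the orange tray. Leave the bottle, the tub, the red bin and the hammer where they are.

Things in the scene. Friction and masses are not known exactly. Their poses are not given: they have to be found in the camera images.
- rest: Tool rest, fixed to the bench: wooden block with a flat bare metal top, 200 (x) x 124 (y) x 30 high, no rim. Origin: centre of the block's underside, on the bench; its top is at 30. Its +x end is butted by the orange catch tray, an open box 90 (x) x 124 (y) x 24 high, walls 4, floor 4 thick, spanning x = 100 to 190 of this frame: its walls are 6 lower than the rest's top.
- tray_floor (a point): Centre of the inside floor of the orange catch tray; x axis points away from the rest.
- blue_strip: Blue painted strip on the rest's top, 150 (x) x 24 (y), no thickness to speak of. Origin: its centre, on the rest's top (30 above the bench). x runs along the strip towards the orange tray (same as the rest's x). The two strips lie side by side, 32 either side of the rest's middle line; which colour is on which side varies.
- yellow_strip: Yellow painted strip, otherwise like the blue one.
- blue_punch: Setting punch, loose, lying flat on the bench, 140 long, about 110 g: blue square handle 18 x 18, 90 long with a black butt cap, from x = -70 to +20, then a 10 diameter steel shank with a 13 diameter steel tip ending at x = +70, on the handle's middle axis. Origin: mid-length, on the underside; x points to the tip. Balance point near x = -9; z points up. Grip it across the handle (18 wide).
- yellow_punch: Setting punch with a yellow handle, otherwise like the blue one.
- blue_punch_mid (a point): Mid-length point of the blue punch, on its middle axis (9 above the underside), x = 0.
- blue_punch_tip (a point): Tip end of the blue punch, on its middle axis (9 above the underside), x = +70.
- blue_punch_butt (a point): Butt end of the blue punch, on its middle axis (9 above the underside), x = -69.
- yellow_punch_mid (a point): Mid-length point of the yellow punch, on its middle axis (9 above the underside), x = 0.
- yellow_punch_tip (a point): Tip end of the yellow punch, on its middle axis (9 above the underside), x = +70.
- yellow_punch_butt (a point): Butt end of the yellow punch, on its middle axis (9 above the underside), x = -69.
- scraper: Scraper block, loose, standing on the bench, about 160 g: foot 24 (x) x 100 (y) x 12 high with a rubber underside, and on it an upright wooden fin 16 (x) x 50 (y), from 12 to 57 high, to grip across its 16. Origin: centre of the underside; y along the foot, z up. It works the same either way round.
- blank0: Loose dark steel disc, 20 diameter, 5 thick, 12 g, lying on the rest's top. Origin: centre of its underside.
- blank1: Loose dark steel disc, 20 diameter, 5 thick, 12 g, lying on the rest's top. Origin: centre of its underside.
- blank2: Loose dark steel disc, 20 diameter, 5 thick, 12 g, lying on the rest's top. Origin: centre of its underside.
- bottle: Bystander: pale see-through water bottle with a white cap, loose, 64 diameter, 190 high. Origin: centre of its underside.
- tub: Bystander: clear round tub of rivets, loose, 84 diameter, 42 high. Origin: centre of its underside.
- red_bin: Bystander: small red bin of brass rivets, loose, 70 (x) x 70 (y) x 45 high. Origin: centre of its underside.
- hammer: Bystander: hammer lying on the bench, loose, 260 long, 26 high: wooden handle along x, steel head 90 wide at the +x end. Origin: mid-length, on the bench.
- left_bin: Obstacle: yellow stock bin, screwed to the bench, 80 (x) x 120 (y) x 55 high. Origin: centre of its underside.
- far_bin: Obstacle: grey stock bin, screwed to the bench, 50 (x) x 120 (y) x 55 high. Origin: centre of its underside.
- press: Obstacle: green hand press, bolted to the bench, base 150 (x) x 80 (y), its arm lever reaching 380 high. Origin: centre of its underside.
There are look-alikes about, which are no part of the job. Of the things like the blue_punch, leave any that is white; of the rest the smaller one is meant.

How it is judged:
On the way, in this order (a step that is already met when the one before it is completed fails the run):
1. all three blanks are in the orange tray while both punches are still off the rest (x of blank0 in the frame of rest between 0.1 and 0.192 m and y of blank0 in the frame of rest between -0.064 and 0.064 m and z of each of blank0, blank1, blank2 in the frame of rest below 0.026 m and x of blank1 in the frame of rest between 0.1 and 0.192 m and y of blank1 in the frame of rest between -0.064 and 0.064 m and x of blank2 in the frame of rest between 0.1 and 0.192 m and y of blank2 in the frame of rest between -0.064 and 0.064 m and horizontal distance between each of blue_punch_mid, yellow_punch_mid and rest above 0.15 m), for 0.2 s.
2. the scraper stands upright on the bench, off the rest, with both punches still off the rest (height (world z) of scraper below 0.003 m and angle between scraper's own z axis and vertical below 0.1 rad and linear speed of scraper below 0.02 m/s and horizontal distance between scraper and tray_floor above 0.06 m and horizontal distance between each of blue_punch_mid, yellow_punch_mid and rest above 0.15 m), for 0.2 s.
At the end, for the whole second after the job is handed in: Each punch lies flat and still on its own colour's strip, tip to the tray: middle within 20 mm along the strip, tip and butt within 12 mm of its centre line, axis 4-14 mm above it. Blanks are in the tray, below its rim. The scraper stands upright and still on the bench, outside rest and tray (x of blank0 in the frame of rest between 0.1 and 0.192 m and y of blank0 in the frame of rest between -0.064 and 0.064 m and z of each of blank0, blank1, blank2 in the frame of rest below 0.026 m and x of blank1 in the frame of rest between 0.1 and 0.192 m and y of blank1 in the frame of rest between -0.064 and 0.064 m and x of blank2 in the frame of rest between 0.1 and 0.192 m and y of blank2 in the frame of rest between -0.064 and 0.064 m and x of blue_punch_mid in the frame of blue_strip between -0.02 and 0.02 m and x of blue_punch_tip in the frame of blue_strip above 0.04 m and y of blue_punch_tip in the frame of blue_strip between -0.012 and 0.012 m and z of blue_punch_tip in the frame of blue_strip between 0.004 and 0.014 m and y of blue_punch_butt in the frame of blue_strip between -0.012 and 0.012 m and z of blue_punch_butt in the frame of blue_strip between 0.004 and 0.014 m and linear speed of each of blue_punch, yellow_punch, scraper below 0.02 m/s and x of yellow_punch_mid in the frame of yellow_strip between -0.02 and 0.02 m and x of yellow_punch_tip in the frame of yellow_strip above 0.04 m and y of yellow_punch_tip in the frame of yellow_strip between -0.012 and 0.012 m and z of yellow_punch_tip in the frame of yellow_strip between 0.004 and 0.014 m and y of yellow_punch_butt in the frame of yellow_strip between -0.012 and 0.012 m and z of yellow_punch_butt in the frame of yellow_strip between 0.004 and 0.014 m and height (world z) of scraper below 0.003 m and angle between scraper's own z axis and vertical below 0.1 rad and horizontal distance between scraper and tray_floor above 0.06 m); the robot touches nothing.
It fails at once if a bystander (bottle, tub, red bin, hammer) is moved more than 20 mm or tipped (distance of any of bottle, tub, red_bin, hammer from where it was at the start of the episode above 0.02 m or angle between any of bottle, tub, red_bin, hammer's own z axis and vertical above 0.3 rad).
It fails at once if the fingers handle a blank (contact force between the fingers and blank0 above 1 N or contact force between the fingers and blank1 above 1 N or contact force between the fingers and blank2 above 1 N).
It fails at once if a punch is let go more than about 15 mm above the rest's top ((horizontal distance between blue_punch_mid and rest below 0.12 m and z of blue_punch_mid in the frame of rest above 0.055 m and contact force between the fingers and blue_punch below 0.1 N) or (horizontal distance between yellow_punch_mid and rest below 0.12 m and z of yellow_punch_mid in the frame of rest above 0.055 m and contact force between the fingers and yellow_punch below 0.1 N)).
It also fails if it takes over 72 s, if anything falls off the work surface, if the arm or the gripper's body presses on something with over 40 N, if the wrist force passes 120 N, or if a joint passes its speed limit or range.

## Robot

A 6-joint arm with a two-finger parallel gripper is mounted at the origin on the work surface. World frame = base frame: x ahead of the robot, y to its left, z up, the work surface at z = 0. Lengths are in m, angles in rad, forces in N, time in s.
With the tool pointing down it reaches from about 0.225 to 0.875 m from the base axis. Payload 3.4 kg.
Tool frame: the origin (TCP) lies at the very end of the fingers, on their centre line; the grasp point (between the pads) lies 19 mm behind it (manip.tcp_to_grasp is the distance from the TCP to the grasp point, in m); z points along the fingers, y is the line along which they close (so a half turn about z gives the same grasp; the last joint's range is limited). The gripper opens to 85 mm and grips with 20 to 120 N. Pads are 22 mm wide; open, the fingers measure 114 mm over their backs; the gripper's body (76 mm by 85 mm) begins 54 mm behind the grasp point. The pads swing forward as they close: fully open they stand 13 mm farther back than shut.
Start: joints at [1.109, 0.276, 1.505, -0, 1.361, -0.121], TCP at [0.192, 0.542, 0.231] pointing down, gripper open.
Joint ranges: [-2.89, 2.89], [-0.75, 2.08], [0.22, 2.7], [-1.18, 4.32], [0.11, 2.71], [-2.7, 2.7]. Speed limits (rad/s): [2.57, 2.57, 3.14, 3.14, 3.14, 3.14].

## Interface

Orientations are given as a unit quaternion [w, x, y, z].
In Python, from rig import status, get_image, job, manip gives the robot as it stands.
- The arm moves only by the tool apply_moves, never from a script. Its arguments are lists of equal length, an entry for each row: "xyz": the shift along the tool's x, y, z each as a share of 0.3 m, from -1 to 1, a list of three; "rot": the turn, a rotation vector about the tool's x, y, z each as a share of 60 degrees, from -1 to 1, a list of three; "hand": the opening, from -1 (shut) to 1 (fully open). A call has 1 to 8 rows; each row shifts and turns the commanded pose from where the row before left it, along the tool's axes as they then stand; what a row does not reach is not made up. A row lasts 1/8 s, in which the tool goes at most 62.5 mm and 10.7 degrees, less where a joint would pass 70% of its speed; a pose out of reach is approached as far as the arm can. A call with a number of a shift or a turn outside -1 to 1 is refused whole. A call with a gripper value outside its range is refused whole. The fingers move at their own pace and stop on an object; "force" is the grip in N (left out, the last holds). Time passes only in rows, so rows that do not move let the fingers close. It gives the time, the measured TCP pose, the force, the opening and the grip force at its end, in the units of the state.
- status.get_state(): the state, without advancing time (a new reading comes with each control period).
- get_image(name): name is "scene" or "top"; returns a dict with "pixels" (400x640x3 uint8, red, green, blue), "fovy" (degrees; the focal length in pixels is half the picture's height over the tangent of half this angle, whatever the lens; pixels are square), "cx", "cy" (the principal point, pixels), "origin" and "orientation" of the camera in the world. Camera axes: x right, y down, z forward; pixel columns grow to the right and rows downward; lengths in m; the calibration is good to about 2 mm. A picture is of the moment at which its call begins. There is no depth.
- job.sign_off(): hands the job in; it is judged then, once.
The state is a dict: "clock": time; "qpos": joint angles; "qd": joint speeds; "effort": joint torques, N m; "position": TCP position; "ee_rot": TCP orientation; "contact_force": force on the tool from outside, world axes, zero at the start; "moment": the same for the moment, N m; "width": finger opening in m; "gripper_force": force on a finger pad.
Only numpy, scipy, OpenCV 4.12 (cv2) and the standard library are available. Lean on these libraries where they do the work, as an engineer would, in place of code of your own. Each camera call takes 0.05 s, during which the arm holds its last target. There are 200 camera calls.

## Working session

There is one attempt and no reset: what is moved stays moved. The work goes in short steps, Python scripts to look and compute and a tool call to move; the robot and the scene stay as the last step left them, time stands still between calls to the robot, and variables do not carry over. Pictures are saved under pics/ and viewed, at most 10 in all, crops included, and the job is handed in when it is done.

Besides the shell and the picture viewer there is one more tool, called by a JSON object that holds its "fn" and its "kwargs", one argument or row to a line. apply_moves: Moves the arm, as the interface text tells. Its arguments: {"type":"object","properties":{"xyz":{"type":"array","items":{"type":"array","items":{"type":"number","minimum":-1,"maximum":1}}},"rot":{"type":"array","items":{"type":"array","items":{"type":"number","minimum":-1,"maximum":1}}},"hand":{"type":"array","items":{"type":"number"}},"force":{"type":"number"}},"required":["xyz","rot","hand"]}

```bash
mkdir -p pics; ls; cat > h.py <<'E'
import numpy as np, cv2, json
from rig import status, get_image, job, manip
from scipy.spatial.transform import Rotation as R
def snap(n):
    d=get_image(n); return d
def cam(d):
    H=d["pixels"].shape[0]; f=H/2/np.tan(np.radians(d["fovy"])/2)
    o=np.array(d["orientation"],float)
    M=R.from_quat([o[1],o[2],o[3],o[0]]).as_matrix() if o.size==4 else o.reshape(3,3)
    return f,d["cx"],d["cy"],np.array(d["origin"]),M
def ray(c,u,v):
    f,cx,cy,o,M=c; r=M@np.array([(u-cx)/f,(v-cy)/f,1]); return o,r/np.linalg.norm(r)
def atz(c,u,v,z):
    o,r=ray(c,u,v); return o+r*(z-o[2])/r[2]
def tri(c1,p1,c2,p2):
    o1,r1=ray(c1,*p1); o2,r2=ray(c2,*p2)
    s=np.linalg.lstsq(np.c_[r1,-r2],o2-o1,rcond=None)[0]
    a=o1+s[0]*r1;b=o2+s[1]*r2
    return (a+b)/2,np.linalg.norm(a-b)
def proj(c,P):
    f,cx,cy,o,M=c; q=M.T@(np.array(P)-o); return f*q[0]/q[2]+cx,f*q[1]/q[2]+cy
E
python3 - <<'E'
from h import *
for n in("top","scene"):
    d=snap(n); p=d.pop("pixels"); print(n,d)
    cv2.imwrite(f"pics/{n}0.png",cv2.cvtColor(cv2.resize(p,(800,500),interpolation=cv2.INTER_CUBIC),cv2.COLOR_RGB2BGR)); np.save(f"{n}0.npy",p)
    d["pixels"]=None; json.dump({k:(np.array(v).tolist() if v is not None else None) for k,v in d.items()},open(f"{n}0.json","w"))
print(status.get_state(), manip.tcp_to_grasp)
E
```

```text
pics
top {'fovy': 54.26609574922752, 'cx': 325.8700061060043, 'cy': 200.21834750393265, 'origin': array([0.47738729, 0.04478534, 1.27304117]), 'orientation': array([-0.01913163,  0.71382647, -0.69986939,  0.01638853])}
scene {'fovy': 55.55319031046959, 'cx': 318.34705382473754, 'cy': 192.1729695973001, 'origin': array([ 1.46812894, -0.6722837 ,  0.94671123]), 'orientation': array([-0.38995054,  0.80799788,  0.3933826 , -0.20081867])}
{'clock': 0.1, 'qpos': array([ 1.10899613e+00,  2.76542751e-01,  1.50598882e+00, -2.17895691e-06,
        1.36069911e+00, -1.20997802e-01]), 'qd': array([ 0.00011445, -0.00068896, -0.00248313, -0.00010746, -0.00095221,
        0.00032003]), 'effort': array([ 1.12409049e-03, -4.17699265e+01, -2.46405190e+01, -9.67208257e-05,
        5.82093096e-03, -1.51531088e-05]), 'position': array([0.19198815, 0.54151342, 0.230527  ]), 'ee_rot': array([-2.34275788e-04,  1.69577468e-01,  9.85516520e-01, -7.84791500e-04]), 'contact_force': array([-0.39958403,  0.31739122,  0.17302382]), 'moment': array([ 0.06082509, -0.01006617,  0.03384254]), 'gripper_force': 0.0, 'width': 0.08536295030649223} 0.0187
```

View pics/top0.png

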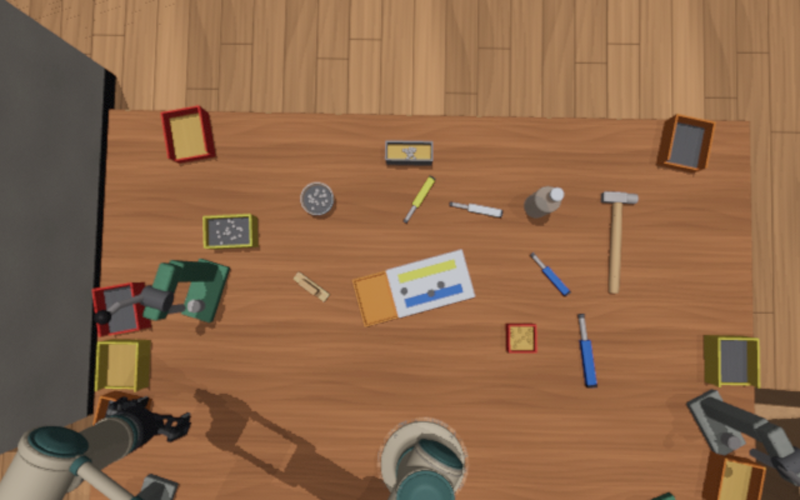

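View pics/scene0.png

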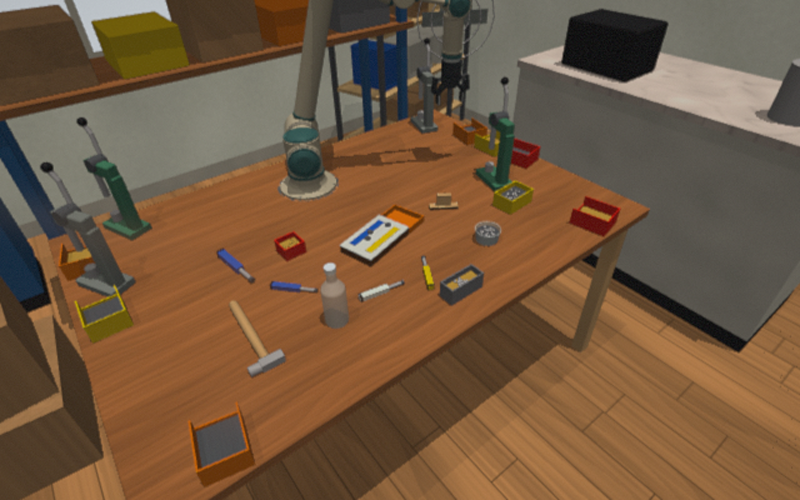

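The top view (800-px picture) shows the rest at (430,283), its tray to the left at (376,298), three dark blanks at (404,291), (432,293) and (441,285), and the scraper at (311,287). The tub is at (317,198), the bottle at (543,203), the red bin at (520,338) and the hammer at (617,240).

Candidates for blue_punch: the white one at (477,210), the small blue at (550,274) and the big blue at (588,350). White is excluded and the smaller of the rest is meant, so it is (550,274). I'll confirm that in a crop.

```bash
cat >> h.py <<'E'
def load(n):
    d=json.load(open(n+".json")); d["pixels"]=np.load(n+".npy"); return d
def blobs(p,lo,hi,amin=25,roi=None):
    h=cv2.cvtColor(p,cv2.COLOR_RGB2HSV); m=cv2.inRange(h,lo,hi)
    if roi: z=np.zeros_like(m); z[roi[1]:roi[3],roi[0]:roi[2]]=255; m&=z
    out=[]
    for c in cv2.findContours(m,cv2.RETR_EXTERNAL,cv2.CHAIN_APPROX_NONE)[0]:
        if cv2.contourArea(c)>=amin: out.append((cv2.contourArea(c),cv2.minAreaRect(c),c))
    return out
E
python3 - <<'E'
from h import *
d=load("top0"); p=d["pixels"]
class J(dict): pass
d0=d; d["pixels"]=p; c=cam(d)
for n,lo,hi in(("blue",(105,130,80),(125,255,255)),("yellow",(25,130,120),(33,255,255)),("orange",(10,200,150),(20,255,255))):
  for a,r,k in blobs(p,lo,hi,40,(230,100,500,320)):
    b=cv2.boxPoints(r); print(n,a,np.round(r[0],1),np.round(r[1],1),round(r[2],1)); print("  ",[np.round(atz(c,u,v,.03 if a>300 else .018)[:2],3).tolist() for u,v in b])
x0,y0=225,130
im=cv2.resize(p[y0:y0+190,x0:x0+265],None,fx=3,fy=3,interpolation=cv2.INTER_CUBIC)
cv2.imwrite("pics/top_crop.png",cv2.cvtColor(im,cv2.COLOR_RGB2BGR))
d=load("scene0");p=d["pixels"];x0,y0=160,140
im=cv2.resize(p[y0:y0+150,x0:x0+260],None,fx=3,fy=3,interpolation=cv2.INTER_CUBIC)
cv2.imwrite("pics/scene_crop.png",cv2.cvtColor(im,cv2.COLOR_RGB2BGR))
for n,lo,hi in(("blue",(105,130,80),(125,255,255)),("yellow",(25,130,120),(33,255,255)),("orange",(10,200,150),(20,255,255))):
  for a,r,k in blobs(p,lo,hi,25,(160,140,420,290)):
    print("S",n,a,np.round(r[0],1),np.round(r[1],1),round(r[2],1))
E
```

```text
blue 221.5 [470.2 289.5] [36.2  7.4] 81.9
   [[0.32, -0.394], [0.323, -0.418], [0.211, -0.434], [0.207, -0.411]]
blue 195.0 [346.6 235.9] [ 6.  45.3] 74.9
   [[0.416, 0.054], [0.457, -0.085], [0.438, -0.091], [0.398, 0.049]]
blue 107.5 [444.2 224.4] [26.2  4.9] 48.4
   [[0.496, -0.297], [0.507, -0.308], [0.445, -0.364], [0.434, -0.353]]
yellow 95.0 [338.3 153.4] [ 5.8 25.1] 32.0
   [[0.663, 0.042], [0.733, 0.0], [0.723, -0.016], [0.653, 0.026]]
S blue 41.5 [228.5 227.9] [21.2  2.9] 6.3
S blue 74.5 [183.6 206.9] [19.5  4.9] 39.3
S blue 56.5 [292.9 185.9] [ 3.4 28.8] 52.1
S yellow 53.0 [342.1 219.7] [14.6  4.6] 76.0
S yellow 75.5 [305.3 191.4] [ 3.9 28.7] 51.3
S orange 140.0 [322.1 174.5] [24.4  8.5] 21.3
```

View pics/top_crop.png

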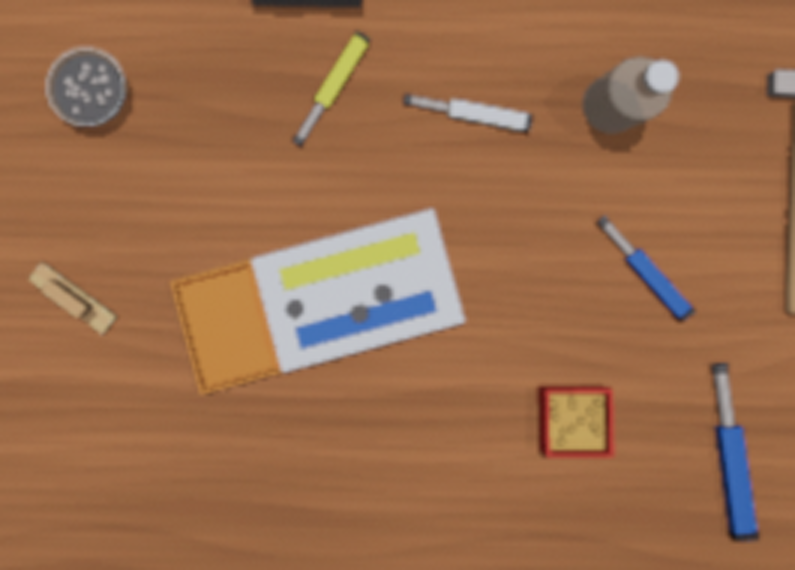

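View pics/scene_crop.png

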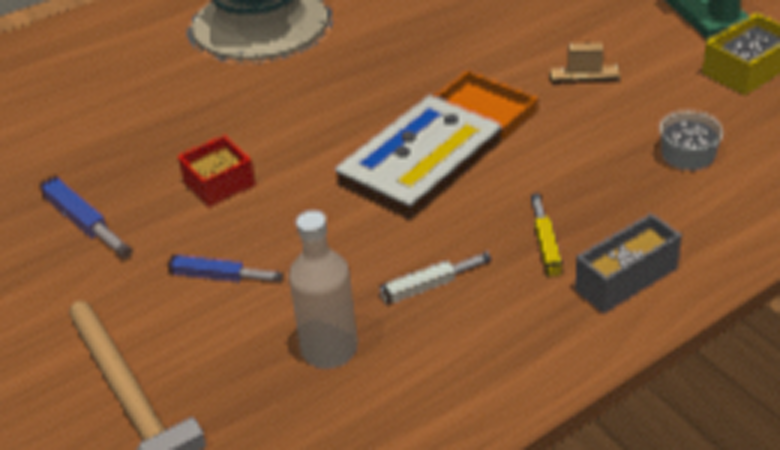

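The crops confirm it: the small blue punch, crop (602,221) to (686,313), is about 125 px long, the big blue one about 170 px, and the third is white. The yellow punch's tip is at crop (298,143) and its butt at (363,37). The scraper is at (72,297), with foot ends at (37,272) and (110,325).

```bash
cat > m.py <<'E'
from h import *
T=cam(load("top0"));S=cam(load("scene0"))
t=lambda x,y:(225+(x+.5)/3-.5,130+(y+.5)/3-.5)
s=lambda x,y:(160+(x+.5)/3-.5,140+(y+.5)/3-.5)
E
python3 - <<'E'
from m import *
pts=dict(rTf=((251,259),(500,128)),rFf=((434,209),(409,204)),rFn=((466,322),(338,170)),rTn=((281,372),(432,96)),
 bt=((602,221),(281,277)),bb=((686,313),(172,264)),yt=((298,143),(536,198)),yb=((363,37),(553,268)),
 b0=((295,309),(451,119)),b1=((360,314),(408,136)),b2=((384,294),(402,152)),
 scr_far=((42,264),(619,76)),scr_near=((110,332),(551,78)))
for k,(a,b) in pts.items():
    P,e=tri(T,t(*a),S,s(*b)); print(k,np.round(P,3),round(e,4))
print("tub",atz(T,*t(87,87),.042)); print("bin",atz(T,*t(576,421),.045)); print("bottlecap",tri(T,t(662,77),S,s(312,222)))
for n,z in(("rTf",.03),("rFf",.03),("rFn",.03),("rTn",.03),("b0",.035),("b1",.035),("b2",.035),("bt",.009),("bb",.018),("yt",.009),("yb",.018)):
    print(n,z,"T",np.round(atz(T,*t(*pts[n][0]),z)[:2],3),"S",np.round(atz(S,*s(*pts[n][1]),z)[:2],3))
for q in((42,264),(30,281),(103,334),(115,318)): print(np.round(atz(T,*t(*q),.012),3))
E
```

```text
rTf [0.488 0.104 0.021] 0.0025
rFf [ 0.546 -0.089  0.026] 0.0001
rFn [ 0.428 -0.122  0.024] 0.0052
rTn [0.37  0.072 0.025] 0.0026
bt [ 0.538 -0.272  0.005] 0.0025
bb [ 0.44  -0.364  0.007] 0.0007
yt [0.616 0.059 0.005] 0.0015
yb [ 0.732 -0.011  0.009] 0.0009
b0 [0.437 0.058 0.029] 0.0005
b1 [ 0.433 -0.011  0.03 ] 0.0004
b2 [ 0.454 -0.036  0.028] 0.0007
scr_far [0.479 0.333 0.005] 0.0012
scr_near [ 0.408  0.26  -0.005] 0.0048
tub [0.66688747 0.28216462 0.042     ]
bin [ 0.32669903 -0.23739575  0.045     ]
bottlecap (array([ 0.66505237, -0.28270788,  0.18430024]), np.float64(0.0010390054802548619))
rTf 0.03 T [0.488 0.105] S [0.496 0.096]
rFf 0.03 T [ 0.545 -0.088] S [ 0.55  -0.091]
rFn 0.03 T [ 0.426 -0.124] S [ 0.436 -0.124]
rTn 0.03 T [0.37  0.071] S [0.377 0.069]
b0 0.035 T [0.437 0.057] S [0.444 0.053]
b1 0.035 T [ 0.433 -0.011] S [ 0.438 -0.015]
b2 0.035 T [ 0.454 -0.036] S [ 0.462 -0.041]
bt 0.009 T [ 0.537 -0.272] S [ 0.543 -0.273]
bb 0.018 T [ 0.44 -0.36] S [ 0.451 -0.367]
yt 0.009 T [0.615 0.058] S [0.621 0.056]
yb 0.018 T [ 0.731 -0.01 ] S [ 0.739 -0.018]
[0.479 0.331 0.012]
[0.46  0.343 0.012]
[0.405 0.263 0.012]
[0.422 0.251 0.012]
```

Measurements hold: the rest measures 0.201 x 0.124 and the triangulated heights are about 25 mm against 30. The punches are 139 mm long with their tips on the bench, and the scraper is 98 x 22 mm. Rest centre ≈ (0.457, -0.009), x axis at 106°. Next I'll plan the scraper pick.

```bash
cat > plan.py <<'E'
from h import *
# rest frame (measured)
RC=np.array([.457,-.009]); RA=np.radians(106.2); UX=np.array([np.cos(RA),np.sin(RA)]); UY=np.array([-UX[1],UX[0]])
def rest(x,y): return RC+UX*x+UY*y
def pose():
    s=status.get_state(); q=s["ee_rot"]; return np.array(s["position"]),R.from_quat([q[1],q[2],q[3],q[0]]),s
def down(yaw):
    c,s_=np.cos(np.radians(yaw)),np.sin(np.radians(yaw))
    return R.from_matrix(np.c_[[-s_,c,0],[c,s_,0],[0,0,-1]])
def plan(wps):
    """wps: (x,y,z,yaw,nrows) ; prints rows, rounded"""
    p,r,s=pose(); X=[];W=[]
    for x,y,z,yaw,n in wps:
        for k in range(n,0,-1):
            d=r.inv().apply((np.array([x,y,z])-p)/k)/.3
            w=(r.inv()*down(yaw)).as_rotvec()/k/np.radians(60)
            d=np.round(d,3);w=np.round(w,3)
            if np.linalg.norm(d)*300>62 or np.linalg.norm(w)*60>10.6: print("TOO FAST",np.linalg.norm(d)*300,np.linalg.norm(w)*60)
            p=p+r.apply(d*.3); r=r*R.from_rotvec(w*np.radians(60)); X.append(d.tolist());W.append(w.tolist())
    for i in range(0,len(X),8): print("xyz",X[i:i+8],"\nrot",W[i:i+8])
    print("end",np.round(p,4),"t",s["clock"])
E
python3 - <<'E'
from plan import *
plan([(.27,.40,.22,20,5),(.4415,.297,.15,-35.5,7),(.4415,.297,.022,-35.5,4)])
E
```

```text
xyz [[-0.081, -0.072, 0.007], [-0.092, -0.056, 0.007], [-0.1, -0.039, 0.007], [-0.105, -0.021, 0.007], [-0.108, -0.003, 0.008], [-0.074, 0.06, 0.033], [-0.065, 0.07, 0.033], [-0.055, 0.078, 0.033]] 
rot [[-0.0, 0.0, 0.168], [-0.0, 0.0, 0.168], [-0.0, 0.0, 0.168], [-0.001, 0.0, 0.169], [-0.0, 0.001, 0.168], [-0.0, -0.0, 0.132], [-0.0, -0.0, 0.132], [-0.0, 0.0, 0.132]]
xyz [[-0.044, 0.085, 0.033], [-0.031, 0.09, 0.034], [-0.019, 0.093, 0.033], [-0.006, 0.095, 0.034], [-0.0, -0.0, 0.107], [-0.0, -0.0, 0.106], [-0.0, -0.0, 0.107], [-0.0, -0.0, 0.106]] 
rot [[-0.0, 0.0, 0.132], [-0.0, 0.0, 0.132], [-0.0, 0.0, 0.133], [-0.0, 0.0, 0.132], [-0.0, 0.0, 0.0], [-0.0, 0.0, 0.0], [-0.0, 0.0, 0.0], [-0.0, 0.0, 0.0]]
end [0.4415 0.297  0.0221] t 0.1
```

{"fn": "apply_moves", "kwargs": {
  "xyz": [
    [-0.081,-0.072,0.007],
    [-0.092,-0.056,0.007],
    [-0.1,-0.039,0.007],
    [-0.105,-0.021,0.007],
    [-0.108,-0.003,0.008],
    [-0.074,0.06,0.033],
    [-0.065,0.07,0.033],
    [-0.055,0.078,0.033]
  ],
  "rot": [
    [0,0,0.168],
    [0,0,0.168],
    [0,0,0.168],
    [0,0,0.168],
    [0,0,0.168],
    [0,0,0.132],
    [0,0,0.132],
    [0,0,0.132]
  ],
  "hand": [1,1,1,1,1,1,1,1],
  "force": 60
}}

```text
clock: 1.1
position: [0.3444, 0.3557, 0.1902]
ee_rot: [-0.0, 0.731, 0.682, -0.0]
contact_force: [-0.6, 0.6, -0.4]
width: 0.0852
gripper_force: 0.0
```

{"fn": "apply_moves", "kwargs": {
  "xyz": [
    [-0.044,0.085,0.033],
    [-0.031,0.09,0.034],
    [-0.019,0.093,0.033],
    [-0.006,0.095,0.034],
    [0,0,0],
    [0,0,0],
    [0,0,0]
  ],
  "rot": [
    [0,0,0.132],
    [0,0,0.132],
    [0,0,0.133],
    [0,0,0.132],
    [0,0,0],
    [0,0,0],
    [0,0,0]
  ],
  "hand": [1,1,1,1,1,1,1]
}}

```text
clock: 1.98
position: [0.4412, 0.2982, 0.151]
ee_rot: [-0.0, 0.888, 0.459, 0.0]
contact_force: [-0.6, 0.1, -0.2]
width: 0.0856
gripper_force: 0.0
```

```bash
python3 - <<'E'
from plan import *
p,r,s=pose(); print(p, r.as_matrix()[:,1], np.degrees(s["qpos"][[0,5]]))
plan([(.4415,.297,.022,-35.5,5)])
E
```

```text
[0.44118939 0.29816912 0.15095231] [ 8.15790774e-01 -5.78347087e-01 -2.45880334e-04] [26.54805758 61.87242533]
xyz [[-0.001, 0.001, 0.086], [-0.0, 0.001, 0.086], [-0.001, 0.0, 0.086], [-0.0, 0.001, 0.086], [-0.001, 0.0, 0.086]] 
rot [[-0.0, -0.0, 0.001], [-0.0, -0.0, 0.0], [-0.0, -0.0, 0.001], [-0.0, -0.0, 0.0], [-0.0, -0.0, 0.001]]
end [0.4414 0.297  0.022 ] t 1.975
```

{"fn": "apply_moves", "kwargs": {
  "xyz": [
    [-0.001,0.001,0.086],
    [0,0.001,0.086],
    [-0.001,0,0.086],
    [0,0.001,0.086],
    [-0.001,0,0.086],
    [0,0,0],
    [0,0,0]
  ],
  "rot": [
    [0,0,0.001],
    [0,0,0],
    [0,0,0.001],
    [0,0,0],
    [0,0,0.001],
    [0,0,0],
    [0,0,0]
  ],
  "hand": [0.5,0.5,0.5,0.5,0.5,0.5,0.5]
}}

```text
clock: 2.85
position: [0.4426, 0.2971, 0.0226]
ee_rot: [-0.0, 0.889, 0.457, 0.001]
contact_force: [-0.6, -0.1, -0.4]
width: 0.064
gripper_force: 0.0
```

{"fn": "apply_moves", "kwargs": {
  "xyz": [
    [0,0,0],
    [0,0,0],
    [0,0,0],
    [0,0,0],
    [0,0,0],
    [0,0,0]
  ],
  "rot": [
    [0,0,0],
    [0,0,0],
    [0,0,0],
    [0,0,0],
    [0,0,0],
    [0,0,0]
  ],
  "hand": [-1,-1,-1,-1,-1,-1],
  "force": 60
}}

```text
clock: 3.6
position: [0.4427, 0.2966, 0.0222]
ee_rot: [0.0, 0.889, 0.457, 0.001]
contact_force: [-0.2, -0.4, 6.0]
width: 0.015
gripper_force: 61.3
```

```bash
python3 - <<'E'
from plan import *
p,r,s=pose(); print(p,s["width"],s["gripper_force"],s["contact_force"])
d=get_image("top"); np.save("g1.npy",d["pixels"])
im=cv2.resize(d["pixels"][130:320,225:490],None,fx=3,fy=3,interpolation=cv2.INTER_CUBIC)
cv2.imwrite("pics/g1.png",cv2.cvtColor(im,cv2.COLOR_RGB2BGR))
a=rest(-.077,.010); print(a)
plan([(p[0],p[1],.12,-35.5,3),(*a,.12,-73.8,9),(*a,p[2]+.0315,-73.8,5)])
E
```

```text
[0.44272229 0.29657324 0.02222914] 0.014960570112137368 61.275057792663574 [-0.24302273 -0.4209817   5.95476378]
[ 0.46887938 -0.08573252]
xyz [[0.0, 0.0, -0.109], [0.0, 0.0, -0.108], [0.0, 0.0, -0.109], [-0.11, 0.09, -0.0], [-0.103, 0.098, -0.0], [-0.095, 0.105, -0.0], [-0.087, 0.112, -0.0], [-0.078, 0.118, -0.0]] 
rot [[0.0, -0.0, -0.001], [0.0, -0.001, -0.0], [0.001, -0.0, -0.001], [-0.0, -0.0, 0.071], [-0.0, 0.0, 0.071], [-0.0, 0.0, 0.071], [-0.0, 0.0, 0.071], [-0.0, 0.0, 0.071]]
xyz [[-0.069, 0.124, -0.0], [-0.06, 0.129, -0.0], [-0.05, 0.133, -0.0], [-0.041, 0.136, -0.0], [0.0, -0.0, 0.044], [0.0, -0.0, 0.044], [0.0, -0.0, 0.044], [0.0, -0.0, 0.044]] 
rot [[-0.0, 0.0, 0.071], [-0.0, 0.0, 0.071], [-0.0, 0.0, 0.071], [-0.0, 0.0, 0.071], [-0.0, 0.0, -0.0], [-0.0, 0.0, -0.0], [-0.0, 0.0, -0.0], [-0.0, 0.0, -0.0]]
xyz [[0.0, -0.0, 0.045]] 
rot [[-0.0, 0.0, -0.0]]
end [ 0.4688 -0.0858  0.0536] t 3.65
```

{"fn": "apply_moves", "kwargs": {
  "xyz": [
    [0,0,-0.109],
    [0,0,-0.108],
    [0,0,-0.109],
    [-0.11,0.09,0],
    [-0.103,0.098,0],
    [-0.095,0.105,0],
    [-0.087,0.112,0],
    [-0.078,0.118,0]
  ],
  "rot": [
    [0,0,0],
    [0,0,0],
    [0,0,0],
    [0,0,0.071],
    [0,0,0.071],
    [0,0,0.071],
    [0,0,0.071],
    [0,0,0.071]
  ],
  "hand": [-1,-1,-1,-1,-1,-1,-1,-1]
}}

```text
clock: 4.65
position: [0.4554, 0.0828, 0.1188]
ee_rot: [-0.0, 0.959, 0.284, -0.001]
contact_force: [0.4, -0.7, -0.7]
width: 0.0152
gripper_force: 60.2
```

{"fn": "apply_moves", "kwargs": {
  "xyz": [
    [-0.069,0.124,0],
    [-0.06,0.129,0],
    [-0.05,0.133,0],
    [-0.041,0.136,0],
    [0,0,0.044],
    [0,0,0.044],
    [0,0,0],
    [0,0,0]
  ],
  "rot": [
    [0,0,0.071],
    [0,0,0.071],
    [0,0,0.071],
    [0,0,0.071],
    [0,0,0],
    [0,0,0],
    [0,0,0],
    [0,0,0]
  ],
  "hand": [-1,-1,-1,-1,-1,-1,-1,-1]
}}

```text
clock: 5.65
position: [0.4674, -0.085, 0.0928]
ee_rot: [-0.0, 0.99, 0.14, -0.0]
contact_force: [0.8, 0.2, -1.2]
width: 0.0152
gripper_force: 60.2
```

```bash
python3 - <<'E'
from plan import *
p,r,s=pose(); print(p,s["width"],s["gripper_force"],s["contact_force"],np.degrees(s["qpos"]))
A=get_image("top")["pixels"];B=get_image("scene")["pixels"]
im=np.hstack([cv2.resize(A[180:270,270:400],None,fx=3,fy=4,interpolation=cv2.INTER_CUBIC),cv2.resize(B[150:240,240:370],None,fx=3,fy=4,interpolation=cv2.INTER_CUBIC)])
cv2.imwrite("pics/g2.png",cv2.cvtColor(im,cv2.COLOR_RGB2BGR))
a=rest(-.077,.010)
plan([(*a,.0537,-73.8,4)])
E
```

```text
[ 0.46741707 -0.0849982   0.09279068] 0.015225659762042227 60.15813231468201 [ 0.77111971  0.15931933 -1.1750092 ] [-1.87180676e+01  1.45386358e+01  1.10099732e+02  1.85281449e-02
  5.53985634e+01  5.51235063e+01]
xyz [[0.001, 0.001, 0.033], [0.001, 0.0, 0.033], [0.0, 0.001, 0.033], [0.001, 0.0, 0.033]] 
rot [[0.0, -0.0, -0.0], [0.0, -0.0, -0.0], [0.0, -0.0, -0.001], [0.0, -0.001, -0.0]]
end [ 0.4689 -0.0857  0.0537] t 5.75
```

View pics/g2.png

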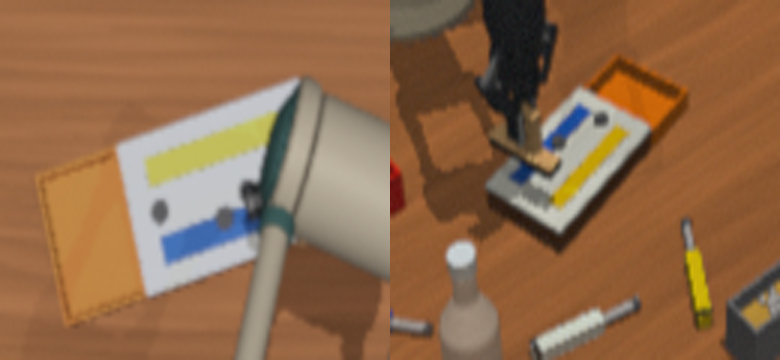

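```bash
python3 - <<'E'
from m import *
from plan import RC,UX,UY
for q in((274,184.2),(296.7,191.2)):
    P=atz(S,*q,.081)[:2]; print(P,(P-RC)@UX,(P-RC)@UY)
E
```

```text
[ 0.43408704 -0.10964959] -0.09026065527285734 0.050083508778394
[ 0.52446412 -0.06706684] -0.07458310917765239 -0.04858524133619059
```

The scene half shows the scraper held level over the -x end of the rest, foot from (492,137) to (560,165). The blanks at (600,118), (558,143) and (540,150) are all ahead of it. Lowering, then sweeping.

{"fn": "apply_moves", "kwargs": {
  "xyz": [
    [0.001,0.001,0.033],
    [0.001,0,0.033],
    [0,0.001,0.033],
    [0.001,0,0.033],
    [0,0,0],
    [0,0,0]
  ],
  "rot": [
    [0,0,0],
    [0,0,0],
    [0,0,0],
    [0,0,0],
    [0,0,0],
    [0,0,0]
  ],
  "hand": [-1,-1,-1,-1,-1,-1]
}}

```text
clock: 6.5
position: [0.4685, -0.0863, 0.0531]
ee_rot: [-0.0, 0.99, 0.14, -0.0]
contact_force: [0.7, 0.1, -1.0]
width: 0.0152
gripper_force: 60.4
```

```bash
python3 - <<'E'
from plan import *
p,r,s=pose(); print(p,s["contact_force"])
b=rest(.113,.010)
plan([(*b,p[2]-.0005,-73.8,14)])
E
```

```text
[ 0.46850036 -0.08633486  0.05305573] [ 0.65103977  0.14894172 -1.0331631 ]
xyz [[0.0, -0.045, 0.0], [0.0, -0.045, 0.0], [0.0, -0.045, 0.0], [0.0, -0.045, 0.0], [0.0, -0.045, 0.0], [0.0, -0.046, 0.0], [0.0, -0.045, 0.0], [0.0, -0.046, 0.0]] 
rot [[-0.0, 0.0, -0.0], [-0.0, 0.0, -0.0], [-0.0, 0.0, -0.0], [-0.0, 0.0, -0.0], [-0.0, 0.0, -0.0], [-0.0, 0.0, -0.0], [-0.0, 0.0, -0.0], [-0.0, 0.0, -0.0]]
xyz [[0.0, -0.045, 0.0], [0.0, -0.046, 0.0], [0.0, -0.045, 0.0], [0.0, -0.046, 0.001], [0.0, -0.045, 0.0], [0.0, -0.046, 0.001]] 
rot [[-0.0, 0.0, -0.0], [-0.0, 0.0, -0.0], [-0.0, 0.0, -0.001], [-0.0, 0.0, -0.0], [-0.0, 0.0, -0.001], [-0.0, 0.0, -0.0]]
end [0.4158 0.0967 0.0525] t 6.5
```

{"fn": "apply_moves", "kwargs": {
  "xyz": [
    [0,-0.035,0],
    [0,-0.045,0],
    [0,-0.045,0],
    [0,-0.045,0],
    [0,-0.045,0],
    [0,-0.045,0],
    [0,-0.045,0],
    [0,-0.045,0]
  ],
  "rot": [
    [0,0,0],
    [0,0,0],
    [0,0,0],
    [0,0,0],
    [0,0,0],
    [0,0,0],
    [0,0,0],
    [0,0,0]
  ],
  "hand": [-1,-1,-1,-1,-1,-1,-1,-1]
}}

```text
clock: 7.5
position: [0.4394, 0.0154, 0.0534]
ee_rot: [0.0, 0.99, 0.14, 0.0]
contact_force: [0.1, -0.4, -1.5]
width: 0.0152
gripper_force: 60.4
```

{"fn": "apply_moves", "kwargs": {
  "xyz": [
    [0,-0.045,0],
    [0,-0.045,0],
    [0,-0.045,0],
    [0,-0.045,0],
    [0,-0.045,0],
    [0,-0.045,0],
    [0,-0.012,0],
    [0,0,0]
  ],
  "rot": [
    [0,0,0],
    [0,0,0],
    [0,0,0],
    [0,0,0],
    [0,0,0],
    [0,0,0],
    [0,0,0],
    [0,0,0]
  ],
  "hand": [-1,-1,-1,-1,-1,-1,-1,-1]
}}

```text
clock: 8.5
position: [0.4161, 0.0961, 0.0534]
ee_rot: [0.0, 0.99, 0.14, 0.0]
contact_force: [0.2, -0.3, -0.8]
width: 0.0152
gripper_force: 60.4
```

```bash
python3 - <<'E'
from plan import *
p,r,s=pose(); print(p,(p[:2]-RC)@UX,(p[:2]-RC)@UY,s["contact_force"],s["width"])
plan([(p[0],p[1],.11,-73.8,3),(.4427,.2966,.11,-35.5,6),(.4427,.2966,.040,-35.5,4),(.4427,.2966,.0232,-35.5,3)])
E
```

```text
[0.41614903 0.09609359 0.05338692] 0.112317765854962 0.009908753101131127 [ 0.20957571 -0.26711122 -0.75184439] 0.015203286226008634
xyz [[0.0, 0.0, -0.063], [0.0, 0.0, -0.063], [0.0, 0.0, -0.063], [0.045, -0.103, 0.0], [0.056, -0.097, 0.0], [0.067, -0.09, 0.0], [0.077, -0.082, 0.0], [0.085, -0.074, 0.0]] 
rot [[0.0, -0.0, -0.001], [0.0, -0.0, -0.0], [0.0, -0.0, -0.001], [0.0, -0.0, -0.106], [0.0, -0.0, -0.106], [0.0, -0.0, -0.107], [0.0, -0.0, -0.106], [0.0, -0.0, -0.107]]
xyz [[0.093, -0.063, 0.0], [-0.0, -0.0, 0.058], [-0.0, -0.0, 0.059], [-0.0, -0.0, 0.058], [-0.0, -0.0, 0.059], [-0.0, -0.0, 0.019], [-0.0, -0.0, 0.018], [-0.0, -0.0, 0.019]] 
rot [[0.0, 0.0, -0.106], [0.0, 0.0, -0.0], [0.0, 0.0, -0.0], [0.0, 0.0, -0.0], [0.0, 0.0, -0.0], [0.0, 0.0, -0.0], [0.0, 0.0, -0.0], [0.0, 0.0, -0.0]]
end [0.4428 0.2966 0.0231] t 8.5
```

Lift and swing away first, then check the tray.

{"fn": "apply_moves", "kwargs": {
  "xyz": [
    [0,0,-0.063],
    [0,0,-0.063],
    [0,0,-0.063],
    [0.045,-0.103,0],
    [0.056,-0.097,0],
    [0.067,-0.09,0],
    [0.077,-0.082,0],
    [0.085,-0.074,0]
  ],
  "rot": [
    [0,0,0],
    [0,0,0],
    [0,0,0],
    [0,0,-0.106],
    [0,0,-0.106],
    [0,0,-0.107],
    [0,0,-0.106],
    [0,0,-0.107]
  ],
  "hand": [-1,-1,-1,-1,-1,-1,-1,-1]
}}

```text
clock: 9.5
position: [0.4392, 0.2635, 0.11]
ee_rot: [0.0, 0.913, 0.408, 0.0]
contact_force: [0.5, -0.1, -1.4]
width: 0.0153
gripper_force: 60.5
```

{"fn": "apply_moves", "kwargs": {
  "xyz": [
    [0.093,-0.063,0],
    [0,0,0],
    [0,0,0]
  ],
  "rot": [
    [0,0,-0.106],
    [0,0,0],
    [0,0,0]
  ],
  "hand": [-1,-1,-1]
}}

```text
clock: 9.88
position: [0.443, 0.2954, 0.1097]
ee_rot: [0.0, 0.89, 0.456, -0.001]
contact_force: [0.0, 0.2, -1.4]
width: 0.0152
gripper_force: 60.5
```

```bash
python3 - <<'E'
from plan import *
p,r,s=pose(); print(p,s["width"])
A=get_image("top")["pixels"];B=get_image("scene")["pixels"]; np.save("t3.npy",A)
im=np.hstack([cv2.resize(A[180:270,270:400],None,fx=3,fy=3,interpolation=cv2.INTER_CUBIC),cv2.resize(B[120:210,265:395],None,fx=3,fy=3,interpolation=cv2.INTER_CUBIC)])
cv2.imwrite("pics/g3.png",cv2.cvtColor(im,cv2.COLOR_RGB2BGR))
plan([(.4427,.2966,.0225,-35.5,6)])
E
```

```text
[0.4430094  0.29538622 0.10973704] 0.015179283064764954
xyz [[0.001, -0.001, 0.049], [0.001, -0.001, 0.048], [0.0, -0.0, 0.049], [0.001, -0.001, 0.048], [0.0, -0.0, 0.049], [0.001, -0.001, 0.048]] 
rot [[-0.0, 0.0, -0.001], [-0.0, 0.0, -0.001], [-0.0, 0.0, -0.001], [-0.0, 0.0, -0.0], [-0.0, 0.001, -0.001], [-0.0, 0.0, -0.0]]
end [0.4427 0.2967 0.0226] t 9.975
```

View pics/g3.png

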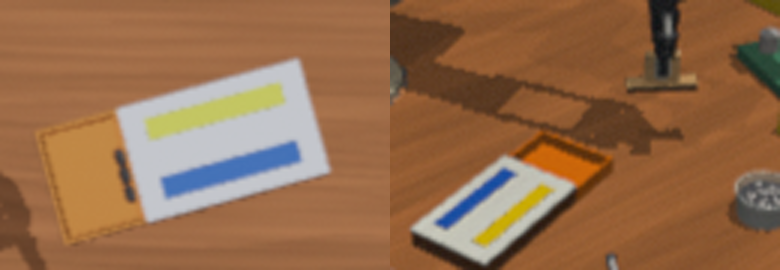

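```bash
python3 - <<'E'
from m import *
from plan import RC,UX,UY
A=np.load("t3.npy"); g=A.max(2).astype(int)
m=np.zeros_like(g,np.uint8); m[225:255,300:320]=(g[225:255,300:320]<110)
v,u=np.nonzero(m); print(len(u))
for z in(.008,.014,.024):
    X=np.array([(lambda P:((P-RC)@UX,(P-RC)@UY))(atz(T,a,b,z)[:2]) for a,b in zip(u,v)]); print(z,X.min(0).round(4),X.max(0).round(4),np.median(X,0).round(4))
# rest/tray boundary check & strips
h=cv2.cvtColor(A,cv2.COLOR_RGB2HSV)
for n,lo,hi in(("blue",(105,100,80),(125,255,255)),("yellow",(24,100,120),(34,255,255)),("white",(90,0,165),(150,40,255))):
    for a,r,k in blobs(A,lo,hi,100,(300,190,390,260)):
        b=cv2.boxPoints(r); P=np.array([atz(T,*q,.03)[:2] for q in b]); c=P.mean(0); e=[P[1]-P[0],P[2]-P[1]]; e=max(e,key=np.linalg.norm)
        print(n,a,c.round(4),np.degrees(np.arctan2(e[1],e[0])).round(1),np.linalg.norm(P[1]-P[0]).round(3),np.linalg.norm(P[2]-P[1]).round(3),((c-RC)@UX).round(4),((c-RC)@UY).round(4))
E
```

```text
37
0.008 [ 0.1073 -0.0182] [0.1148 0.0357] [0.1111 0.0083]
0.014 [ 0.107  -0.0183] [0.1145 0.0354] [0.1108 0.0081]
0.024 [ 0.1065 -0.0184] [0.1139 0.0348] [0.1102 0.0078]
blue 252.5 [ 0.4274 -0.0176] -73.5 0.146 0.021 0.0001 0.0309
yellow 233.0 [4.886e-01 2.000e-04] -73.6 0.145 0.02 0.0 -0.0329
white 2266.0 [ 0.4575 -0.0089] -73.4 0.196 0.122 -0.0001 -0.0005
```

{"fn": "apply_moves", "kwargs": {
  "xyz": [
    [0,0,0.049],
    [0.001,-0.001,0.048],
    [0,-0.001,0.049],
    [0.001,0,0.048],
    [0,-0.001,0.047],
    [0.001,0,0.042],
    [0,0,0],
    [0,0,0]
  ],
  "rot": [
    [0,0,0],
    [0,0,0],
    [0,0,0],
    [0,0,0],
    [0,0,0],
    [0,0,0],
    [0,0,0],
    [0,0,0]
  ],
  "hand": [-1,-1,-1,-1,-1,-1,-1,-1]
}}

```text
clock: 10.98
position: [0.4435, 0.2977, 0.0254]
ee_rot: [-0.0, 0.89, 0.457, 0.0]
contact_force: [-0.3, 0.2, -0.5]
width: 0.015
gripper_force: 60.5
```

All three blanks are in the tray, standing on edge by its near wall at x ≈ 0.11 of the rest frame, and the rest top is bare. The strips confirm the rest pose (angle 106.4°). Now set the scraper down.

{"fn": "apply_moves", "kwargs": {
  "xyz": [
    [0,0,0.005],
    [0,0,0.004],
    [0,0,0.002],
    [0,0,0]
  ],
  "rot": [
    [0,0,0],
    [0,0,0],
    [0,0,0],
    [0,0,0]
  ],
  "hand": [-1,-1,-1,-1]
}}

```text
clock: 11.48
position: [0.4432, 0.2976, 0.0222]
ee_rot: [-0.0, 0.89, 0.457, 0.0]
contact_force: [-0.7, 0.1, -0.4]
width: 0.0157
gripper_force: 60.7
```

{"fn": "apply_moves", "kwargs": {
  "xyz": [
    [0,0,0.003],
    [0,0,0]
  ],
  "rot": [
    [0,0,0],
    [0,0,0]
  ],
  "hand": [-1,-1]
}}

```text
clock: 11.72
position: [0.4433, 0.2976, 0.0221]
ee_rot: [0.0, 0.89, 0.457, 0.0]
contact_force: [-2.0, -1.4, 8.1]
width: 0.0154
gripper_force: 61.8
```

{"fn": "apply_moves", "kwargs": {
  "xyz": [
    [0,0,0],
    [0,0,0],
    [0,0,0],
    [0,0,0],
    [0,0,-0.06],
    [0,0,-0.15],
    [0,0,-0.15],
    [0,0,0]
  ],
  "rot": [
    [0,0,0],
    [0,0,0],
    [0,0,0],
    [0,0,0],
    [0,0,0],
    [0,0,0],
    [0,0,0],
    [0,0,0]
  ],
  "hand": [0.4,0.4,0.4,0.4,0.4,0.4,0.4,0.4]
}}

```text
clock: 12.72
position: [0.4457, 0.2988, 0.1327]
ee_rot: [0.0, 0.89, 0.457, 0.004]
contact_force: [-0.1, -0.4, -0.9]
width: 0.0596
gripper_force: 0.0
```

```bash
python3 - <<'E'
from plan import *
p,r,s=pose(); print(p,s["width"])
yt=np.array([.615,.058]);yb=np.array([.731,-.010]); a=yt-yb; L=np.linalg.norm(a); ang=np.degrees(np.arctan2(a[1],a[0])); print(L,ang)
g=yt-a/L*(.070+.012); print("grasp",g)
A=get_image("top")["pixels"];T=cam(load("top0"))
for q,r_,k in blobs(A,(24,100,90),(34,255,255),40,(325,135,360,180)):
    P=np.array([atz(T,*w,.018)[:2] for w in cv2.boxPoints(r_)]);c=P.mean(0);e=max([P[1]-P[0],P[2]-P[1]],key=np.linalg.norm);print(c,np.degrees(np.arctan2(e[1],e[0])),np.linalg.norm(e))
plan([(*g,.14,ang-90,13),(*g,.05,ang-90,4)])
E
```

```text
[0.44572433 0.29884406 0.1326994 ] 0.05955717006323489
0.13446189051177287 149.62087398863164
grasp [0.68574123 0.016531  ]
[0.69396361 0.01265193] -30.7357776255026 0.08427827675093011
xyz [[-0.023, 0.092, -0.002], [-0.034, 0.089, -0.002], [-0.045, 0.084, -0.002], [-0.055, 0.077, -0.002], [-0.065, 0.07, -0.002], [-0.073, 0.061, -0.003], [-0.08, 0.051, -0.002], [-0.086, 0.04, -0.003]] 
rot [[0.0, -0.0, -0.122], [0.0, -0.0, -0.122], [0.0, -0.0, -0.122], [0.0, -0.0, -0.122], [0.0, -0.0, -0.122], [0.0, 0.0, -0.122], [0.001, 0.0, -0.122], [0.0, 0.0, -0.122]]
xyz [[-0.091, 0.029, -0.002], [-0.094, 0.017, -0.003], [-0.095, 0.005, -0.003], [-0.095, -0.007, -0.002], [-0.093, -0.019, -0.003], [0.0, -0.0, 0.075], [0.0, -0.0, 0.075], [0.0, -0.0, 0.075]] 
rot [[0.001, 0.0, -0.122], [0.0, 0.0, -0.123], [0.001, 0.0, -0.122], [0.0, 0.0, -0.123], [0.001, 0.0, -0.122], [-0.0, 0.0, -0.0], [-0.0, 0.0, -0.0], [-0.0, 0.0, -0.0]]
xyz [[0.0, -0.0, 0.075]] 
rot [[-0.0, 0.0, -0.0]]
end [0.6858 0.0165 0.0501] t 12.775
```

{"fn": "apply_moves", "kwargs": {
  "xyz": [
    [-0.023,0.092,-0.002],
    [-0.034,0.089,-0.002],
    [-0.045,0.084,-0.002],
    [-0.055,0.077,-0.002],
    [-0.065,0.07,-0.002],
    [-0.073,0.061,-0.003],
    [-0.08,0.051,-0.002],
    [-0.086,0.04,-0.003]
  ],
  "rot": [
    [0,0,-0.122],
    [0,0,-0.122],
    [0,0,-0.122],
    [0,0,-0.122],
    [0,0,-0.122],
    [0,0,-0.122],
    [0,0,-0.122],
    [0,0,-0.122]
  ],
  "hand": [0.4,0.4,0.4,0.4,0.4,0.4,0.4,0.4]
}}

```text
clock: 13.78
position: [0.5912, 0.1237, 0.1323]
ee_rot: [-0.002, 0.551, 0.835, -0.001]
contact_force: [0.7, -0.4, 0.7]
width: 0.0598
gripper_force: 0.0
```

{"fn": "apply_moves", "kwargs": {
  "xyz": [
    [-0.091,0.029,-0.002],
    [-0.094,0.017,-0.003],
    [-0.095,0.005,-0.003],
    [-0.095,-0.007,-0.002],
    [-0.093,-0.019,-0.003],
    [0,0,0.13],
    [0,0,0.13],
    [0,0,0]
  ],
  "rot": [
    [0,0,-0.122],
    [0,0,-0.123],
    [0,0,-0.122],
    [0,0,-0.123],
    [0,0,-0.122],
    [0,0,0],
    [0,0,0],
    [0,0,0]
  ],
  "hand": [0.4,0.4,0.4,0.4,0.4,0.4,0.4,0.4]
}}

```text
clock: 14.78
position: [0.6807, 0.0162, 0.055]
ee_rot: [-0.006, 0.262, 0.965, -0.001]
contact_force: [0.4, -0.2, 0.0]
width: 0.0599
gripper_force: 0.0
```

```bash
python3 - <<'E'
from plan import *
p,r,s=pose(); print(p,s["width"])
plan([(.6858,.0166,.002,59.6,6)])
E
```

```text
[0.68074951 0.01621386 0.05495171] 0.05992098849266875
xyz [[-0.003, 0.002, 0.029], [-0.002, 0.002, 0.029], [-0.003, 0.002, 0.03], [-0.002, 0.001, 0.029], [-0.002, 0.002, 0.03], [-0.003, 0.001, 0.029]] 
rot [[-0.001, -0.002, -0.0], [-0.001, -0.002, -0.0], [-0.001, -0.001, -0.0], [-0.001, -0.002, -0.0], [-0.0, -0.001, -0.0], [-0.001, -0.002, -0.0]]
end [0.6858 0.0166 0.0021] t 14.775
```

{"fn": "apply_moves", "kwargs": {
  "xyz": [
    [-0.003,0.002,0.029],
    [-0.002,0.002,0.029],
    [-0.003,0.002,0.03],
    [-0.002,0.001,0.029],
    [-0.002,0.002,0.03],
    [-0.002,0.001,0.014],
    [0,0,0],
    [0,0,0]
  ],
  "rot": [
    [-0.001,-0.002,0],
    [-0.001,-0.002,0],
    [-0.001,-0.001,0],
    [-0.001,-0.002,0],
    [0,-0.001,0],
    [-0.001,-0.002,0],
    [0,0,0],
    [0,0,0]
  ],
  "hand": [0.4,0.4,0.4,0.4,0.4,0.4,0.4,0.4]
}}

```text
clock: 15.78
position: [0.6905, 0.0165, 0.0123]
ee_rot: [0.006, 0.262, 0.965, 0.001]
contact_force: [0.1, 0.0, 0.2]
width: 0.0602
gripper_force: 0.0
```

{"fn": "apply_moves", "kwargs": {
  "xyz": [
    [0,0,0],
    [0,0,0],
    [0,0,0]
  ],
  "rot": [
    [0,0,0],
    [0,0,0],
    [0,0,0]
  ],
  "hand": [0.4,0.4,0.4]
}}

```text
clock: 16.15
position: [0.6903, 0.0165, 0.0122]
ee_rot: [0.006, 0.262, 0.965, 0.001]
contact_force: [-0.7, 0.6, -0.2]
width: 0.06
gripper_force: 0.0
```

```bash
python3 - <<'E'
from plan import *
p,r,s=pose(); print(p,r.as_matrix()[:,2],s["qd"],s["contact_force"])
plan([(.6858,.0166,.0025,59.6,3)])
E
```

```text
[0.69032278 0.0165202  0.01221285] [ 1.20160508e-02 -7.24300526e-04 -9.99927542e-01] [-1.32397534e-03  2.36774200e-03  1.90083737e-03  3.01076857e-04
 -7.61199807e-05  1.13679823e-03] [-0.6655099   0.57166608 -0.22941513]
xyz [[0.004, -0.003, 0.011], [0.005, -0.002, 0.011], [0.004, -0.003, 0.01]] 
rot [[0.002, 0.003, 0.0], [0.002, 0.004, 0.0], [0.001, 0.003, 0.0]]
end [0.6858 0.0164 0.0026] t 16.15
```

{"fn": "apply_moves", "kwargs": {
  "xyz": [
    [0.004,-0.003,0.011],
    [0.005,-0.002,0.011],
    [0.004,-0.003,0.008],
    [0,0,0],
    [0,0,0]
  ],
  "rot": [
    [0.002,0.003,0],
    [0.002,0.004,0],
    [0.001,0.003,0],
    [0,0,0],
    [0,0,0]
  ],
  "hand": [0.4,0.4,0.4,0.4,0.4]
}}

```text
clock: 16.77
position: [0.6858, 0.0164, 0.003]
ee_rot: [0.0, 0.262, 0.965, 0.0]
contact_force: [0.0, 0.3, 0.5]
width: 0.06
gripper_force: 0.0
```

{"fn": "apply_moves", "kwargs": {
  "xyz": [
    [0,0,0],
    [0,0,0],
    [0,0,0],
    [0,0,0],
    [0,0,0]
  ],
  "rot": [
    [0,0,0],
    [0,0,0],
    [0,0,0],
    [0,0,0],
    [0,0,0]
  ],
  "hand": [-1,-1,-1,-1,-1],
  "force": 60
}}

```text
clock: 17.4
position: [0.686, 0.0164, 0.0034]
ee_rot: [0.0, 0.262, 0.965, 0.0]
contact_force: [0.0, -0.4, 4.0]
width: 0.0166
gripper_force: 62.2
```

```bash
python3 - <<'E'
from plan import *
p,r,s=pose(); print(p,r.as_matrix()[:,2],s["width"],s["gripper_force"],s["contact_force"])
g=rest(-.012,-.032); print(g)
plan([(p[0],p[1],.10,59.6,3),(*g,.10,16.4,8),(*g,.06,16.4,3)])
E
```

```text
[0.68600157 0.01639847 0.00336672] [ 7.37350788e-04  6.37386920e-05 -9.99999726e-01] 0.016554675382966032 62.19202637672424 [ 0.03726978 -0.4237365   3.95596207]
[ 0.49107729 -0.01159581]
xyz [[-0.0, 0.0, -0.107], [-0.0, 0.0, -0.108], [-0.0, 0.0, -0.107], [0.064, -0.051, -0.0], [0.059, -0.057, -0.0], [0.053, -0.062, -0.0], [0.047, -0.067, -0.0], [0.041, -0.071, -0.0]] 
rot [[0.0, 0.0, 0.0], [0.0, 0.0, 0.0], [0.0, 0.001, 0.0], [0.0, -0.0, 0.09], [0.0, -0.0, 0.09], [0.0, -0.0, 0.09], [0.0, -0.0, 0.09], [0.0, -0.0, 0.09]]
xyz [[0.034, -0.075, -0.0], [0.027, -0.078, -0.0], [0.02, -0.08, -0.0], [-0.0, 0.0, 0.044], [-0.0, 0.0, 0.045], [-0.0, 0.0, 0.044]] 
rot [[0.0, -0.0, 0.09], [0.0, -0.0, 0.09], [0.0, -0.001, 0.09], [0.0, 0.0, 0.0], [0.0, 0.0, 0.0], [0.0, 0.0, 0.0]]
end [ 0.4909 -0.0115  0.0601] t 17.4
```

{"fn": "apply_moves", "kwargs": {
  "xyz": [
    [0,0,-0.05],
    [0,0,-0.11],
    [0,0,-0.11],
    [0,0,-0.052],
    [0.064,-0.051,0],
    [0.059,-0.057,0],
    [0.053,-0.062,0],
    [0.047,-0.067,0]
  ],
  "rot": [
    [0,0,0],
    [0,0,0],
    [0,0,0],
    [0,0,0],
    [0,0,0.09],
    [0,0,0.09],
    [0,0,0.09],
    [0,0,0.09]
  ],
  "hand": [-1,-1,-1,-1,-1,-1,-1,-1]
}}

```text
clock: 18.4
position: [0.5872, 0.0022, 0.0992]
ee_rot: [-0.001, 0.44, 0.898, -0.0]
contact_force: [0.8, 0.1, -0.6]
width: 0.0163
gripper_force: 61.7
```

{"fn": "apply_moves", "kwargs": {
  "xyz": [
    [0.041,-0.071,0],
    [0.034,-0.075,0],
    [0.027,-0.078,0],
    [0.02,-0.08,0],
    [0,0,0.04],
    [0,0,0.04],
    [0,0,0],
    [0,0,0]
  ],
  "rot": [
    [0,0,0.09],
    [0,0,0.09],
    [0,0,0.09],
    [0,0,0.09],
    [0,0,0],
    [0,0,0],
    [0,0,0],
    [0,0,0]
  ],
  "hand": [-1,-1,-1,-1,-1,-1,-1,-1]
}}

```text
clock: 19.4
position: [0.4914, -0.0115, 0.0752]
ee_rot: [-0.0, 0.599, 0.801, 0.0]
contact_force: [-0.6, 0.4, -0.8]
width: 0.0164
gripper_force: 61.7
```

```bash
python3 - <<'E'
from plan import *
p,r,s=pose(); print(p,r.as_matrix()[:,2],s["width"],s["gripper_force"],s["contact_force"])
B=get_image("scene"); S=cam(B); B=B["pixels"]
im=cv2.resize(B[120:240,250:420],None,fx=4,fy=4,interpolation=cv2.INTER_CUBIC)
cv2.imwrite("pics/g4.png",cv2.cvtColor(im,cv2.COLOR_RGB2BGR))
g=rest(-.012,-.032)
plan([(*g,.045,16.4,4)]); plan([(*g,.0345,16.4,6)])
E
```

```text
[ 0.49144511 -0.01148589  0.07522464] [-1.53319352e-04  1.38838264e-04 -9.99999979e-01] 0.016396798064404472 61.70902490615845 [-0.58611324  0.44336273 -0.77852889]
xyz [[0.0, -0.0, 0.025], [0.0, -0.0, 0.026], [0.0, -0.001, 0.025], [0.0, -0.0, 0.026]] 
rot [[0.0, 0.0, 0.0], [0.0, 0.0, 0.0], [0.0, 0.0, 0.0], [0.0, 0.0, 0.001]]
end [ 0.4912 -0.0116  0.0449] t 19.45
xyz [[0.0, -0.0, 0.023], [0.0, -0.0, 0.023], [0.0, -0.0, 0.023], [0.0, -0.0, 0.023], [0.0, -0.001, 0.022], [0.0, -0.0, 0.023]] 
rot [[0.0, 0.0, 0.0], [0.0, 0.0, 0.0], [0.0, 0.0, 0.0], [0.0, 0.0, 0.0], [0.0, 0.0, 0.0], [0.0, 0.0, 0.001]]
end [ 0.4912 -0.0116  0.0344] t 19.45
```

View pics/g4.png

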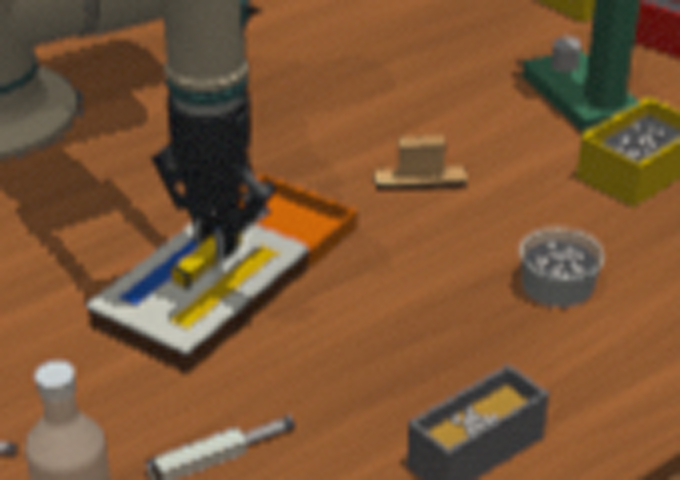

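The yellow punch is held level over the rest with its butt at (185,270) and its tip towards the tray. The scraper stands upright at (420,165). Now lower and lay it.

{"fn": "apply_moves", "kwargs": {
  "xyz": [
    [0,0,0.023],
    [0,0,0.023],
    [0,0,0.023],
    [0,0,0.023],
    [0,0,0.02],
    [0,0,0.015],
    [0,0,0],
    [0,0,0]
  ],
  "rot": [
    [0,0,0],
    [0,0,0],
    [0,0,0],
    [0,0,0],
    [0,0,0],
    [0,0,0],
    [0,0,0],
    [0,0,0]
  ],
  "hand": [-1,-1,-1,-1,-1,-1,-1,-1]
}}

```text
clock: 20.45
position: [0.4909, -0.0115, 0.0376]
ee_rot: [0.0, 0.599, 0.801, 0.0]
contact_force: [1.1, 0.1, -0.4]
width: 0.0164
gripper_force: 61.7
```

{"fn": "apply_moves", "kwargs": {
  "xyz": [
    [0,0,0.006],
    [0,0,0.005],
    [0,0,0.003],
    [0,0,0],
    [0,0,0]
  ],
  "rot": [
    [0,0,0],
    [0,0,0],
    [0,0,0],
    [0,0,0],
    [0,0,0]
  ],
  "hand": [-1,-1,-1,-1,-1]
}}

```text
clock: 21.08
position: [0.4908, -0.0115, 0.0333]
ee_rot: [0.0, 0.599, 0.801, 0.0]
contact_force: [-0.4, -1.3, -0.6]
width: 0.0164
gripper_force: 61.8
```

{"fn": "apply_moves", "kwargs": {
  "xyz": [
    [0,0,0.003],
    [0,0,0]
  ],
  "rot": [
    [0,0,0],
    [0,0,0]
  ],
  "hand": [-1,-1]
}}

```text
clock: 21.32
position: [0.4908, -0.0115, 0.0333]
ee_rot: [0.0, 0.599, 0.801, 0.0]
contact_force: [-1.7, 0.0, 8.3]
width: 0.0164
gripper_force: 62.8
```

{"fn": "apply_moves", "kwargs": {
  "xyz": [
    [0,0,0],
    [0,0,0],
    [0,0,0],
    [0,0,-0.02],
    [0,0,-0.08],
    [0,0,-0.13],
    [0,0,-0.13],
    [0,0,0]
  ],
  "rot": [
    [0,0,0],
    [0,0,0],
    [0,0,0],
    [0,0,0],
    [0,0,0],
    [0,0,0],
    [0,0,0],
    [0,0,0]
  ],
  "hand": [-0.1,-0.1,-0.1,-0.1,-0.1,-0.1,-0.1,-0.1]
}}

```text
clock: 22.32
position: [0.4932, -0.0119, 0.1438]
ee_rot: [0.003, 0.599, 0.801, 0.002]
contact_force: [0.0, -0.2, 0.1]
width: 0.0384
gripper_force: 0.0
```

```bash
python3 - <<'E'
from plan import *
p,r,s=pose(); print(p,s["width"],s["contact_force"])
A=get_image("top");T=cam(A);A=A["pixels"]
for q,r_,k in blobs(A,(105,100,60),(125,255,255),60,(420,200,460,245)):
    P=np.array([atz(T,*w,.018)[:2] for w in cv2.boxPoints(r_)]);c=P.mean(0);e=max([P[1]-P[0],P[2]-P[1]],key=np.linalg.norm);print(c,np.degrees(np.arctan2(e[1],e[0])),np.linalg.norm(e))
bt=np.array([.537,-.272]);bb=np.array([.440,-.360]);a=bt-bb;L=np.linalg.norm(a);ang=np.degrees(np.arctan2(a[1],a[0]));g=bt-a/L*.082;print(L,ang,g)
plan([(*g,.14,ang-90,10),(*g,.06,ang-90,3)])
E
```

```text
[ 0.49323703 -0.01186903  0.14377339] 0.03841739181092079 [ 0.03312857 -0.22354118  0.1194204 ]
[ 0.47084719 -0.33089233] -137.92724480683495 0.08369721550389457
0.13096946208945046 42.21483357788563 [ 0.47626829 -0.32709681]
xyz [[-0.099, -0.035, 0.001], [-0.103, -0.023, 0.001], [-0.105, -0.012, 0.001], [-0.105, 0.0, 0.001], [-0.105, 0.012, 0.0], [-0.102, 0.024, 0.001], [-0.099, 0.035, 0.0], [-0.095, 0.046, 0.001]] 
rot [[0.0, -0.0, 0.107], [0.0, -0.0, 0.107], [0.0, -0.0, 0.107], [0.0, -0.0, 0.107], [0.001, -0.0, 0.107], [0.0, -0.0, 0.107], [0.001, -0.0, 0.107], [0.0, -0.0, 0.107]]
xyz [[-0.089, 0.056, 0.0], [-0.083, 0.065, 0.001], [0.0, -0.0, 0.089], [0.0, -0.0, 0.089], [0.0, -0.0, 0.088]] 
rot [[0.001, -0.001, 0.107], [0.0, -0.0, 0.107], [0.0, -0.0, -0.0], [0.0, -0.0, -0.0], [0.0, -0.0, -0.0]]
end [ 0.4763 -0.3271  0.0601] t 22.375
```

{"fn": "apply_moves", "kwargs": {
  "xyz": [
    [-0.099,-0.035,0.001],
    [-0.103,-0.023,0.001],
    [-0.105,-0.012,0.001],
    [-0.105,0,0.001],
    [-0.105,0.012,0],
    [-0.102,0.024,0.001],
    [-0.099,0.035,0],
    [-0.095,0.046,0.001]
  ],
  "rot": [
    [0,0,0.107],
    [0,0,0.107],
    [0,0,0.107],
    [0,0,0.107],
    [0,0,0.107],
    [0,0,0.107],
    [0,0,0.107],
    [0,0,0.107]
  ],
  "hand": [0.4,0.4,0.4,0.4,0.4,0.4,0.4,0.4]
}}

```text
clock: 23.38
position: [0.4776, -0.2643, 0.137]
ee_rot: [-0.001, 0.888, 0.46, -0.001]
contact_force: [-0.3, 0.1, 0.3]
width: 0.0597
gripper_force: 0.0
```

{"fn": "apply_moves", "kwargs": {
  "xyz": [
    [-0.089,0.056,0],
    [-0.083,0.065,0],
    [0,0,0.089],
    [0,0,0.089],
    [0,0,0.08],
    [0,0,0],
    [0,0,0],
    [0,0,0]
  ],
  "rot": [
    [0,0,0.107],
    [0,0,0.107],
    [0,0,0],
    [0,0,0],
    [0,0,0],
    [0,0,0],
    [0,0,0],
    [0,0,0]
  ],
  "hand": [0.4,0.4,0.4,0.4,0.4,0.4,0.4,0.4]
}}

```text
clock: 24.38
position: [0.4759, -0.3274, 0.0621]
ee_rot: [0.001, 0.933, 0.36, 0.0]
contact_force: [0.1, 0.0, 0.4]
width: 0.0596
gripper_force: 0.0
```

```bash
python3 - <<'E'
from plan import *
p,r,s=pose(); print(p,s["width"],r.as_matrix()[:,2])
plan([(.4775,-.3255,.0034,-47.8,7)])
E
```

```text
[ 0.4758894  -0.32741033  0.06213634] 0.05960627020859123 [ 0.00148979 -0.00115302 -0.99999823]
xyz [[0.001, -0.0, 0.028], [0.001, -0.0, 0.028], [0.001, -0.0, 0.028], [0.001, -0.0, 0.028], [0.001, -0.0, 0.028], [0.002, -0.001, 0.028], [0.001, -0.0, 0.028]] 
rot [[0.0, -0.0, 0.0], [0.0, -0.0, 0.0], [0.0, -0.0, 0.0], [0.0, -0.0, 0.0], [0.001, -0.0, 0.0], [0.0, -0.0, 0.0], [0.001, -0.0, 0.0]]
end [ 0.4775 -0.3256  0.0033] t 24.375
```

{"fn": "apply_moves", "kwargs": {
  "xyz": [
    [0.001,0,0.035],
    [0.001,0,0.035],
    [0.001,0,0.035],
    [0.001,0,0.035],
    [0.002,0,0.03],
    [0.002,0,0.016],
    [0,0,0],
    [0,0,0]
  ],
  "rot": [
    [0,0,0],
    [0,0,0],
    [0,0,0],
    [0,0,0],
    [0,0,0],
    [0,0,0],
    [0,0,0],
    [0,0,0]
  ],
  "hand": [0.4,0.4,0.4,0.4,0.4,0.4,0.4,0.4]
}}

```text
clock: 25.38
position: [0.4773, -0.3256, 0.0056]
ee_rot: [0.0, 0.933, 0.36, 0.0]
contact_force: [0.6, 0.1, -0.1]
width: 0.0595
gripper_force: 0.0
```

{"fn": "apply_moves", "kwargs": {
  "xyz": [
    [0,0,0.007],
    [0,0,0],
    [0,0,0],
    [0,0,0],
    [0,0,0],
    [0,0,0],
    [0,0,0]
  ],
  "rot": [
    [0,0,0],
    [0,0,0],
    [0,0,0],
    [0,0,0],
    [0,0,0],
    [0,0,0],
    [0,0,0]
  ],
  "hand": [0.4,0.4,-1,-1,-1,-1,-1],
  "force": 60
}}

```text
clock: 26.25
position: [0.4773, -0.3256, 0.0037]
ee_rot: [0.0, 0.933, 0.36, 0.0]
contact_force: [0.7, -0.0, 4.6]
width: 0.0164
gripper_force: 61.3
```

```bash
python3 - <<'E'
from plan import *
p,r,s=pose(); print(p,r.as_matrix()[:,2],s["width"],s["gripper_force"],s["contact_force"])
g=rest(-.012,.032); print(g)
plan([(p[0],p[1],.11,-47.8,4),(*g,.11,16.4,10),(*g,.08,16.4,2)])
E
```

```text
[ 0.47734812 -0.32561826  0.00365203] [ 7.37279733e-04 -5.35492963e-04 -9.99999585e-01] 0.016404593885463944 61.31112098693848 [ 0.66223766 -0.01152933  4.62894623]
[ 0.4296185  -0.02945124]
xyz [[0.0, 0.0, -0.089], [0.0, 0.0, -0.088], [0.0, 0.0, -0.089], [0.0, 0.0, -0.088], [0.055, -0.084, -0.0], [0.064, -0.077, -0.0], [0.072, -0.07, -0.0], [0.079, -0.061, -0.0]] 
rot [[0.0, -0.0, 0.0], [0.0, -0.0, 0.0], [0.0, -0.0, 0.0], [0.001, -0.0, 0.0], [-0.0, -0.0, -0.107], [-0.0, -0.0, -0.107], [-0.0, -0.0, -0.107], [0.0, -0.0, -0.107]]
xyz [[0.085, -0.052, -0.0], [0.091, -0.042, -0.0], [0.095, -0.032, -0.0], [0.097, -0.021, -0.0], [0.099, -0.009, -0.0], [0.1, 0.001, -0.0], [0.0, 0.0, 0.05], [0.0, 0.0, 0.05]] 
rot [[0.0, -0.0, -0.107], [0.0, -0.0, -0.107], [0.0, -0.0, -0.107], [0.0, -0.0, -0.107], [0.0, -0.0, -0.107], [0.0, -0.0, -0.107], [0.0, -0.0, 0.0], [0.0, -0.0, 0.0]]
end [ 0.4295 -0.0295  0.0799] t 26.25
```

{"fn": "apply_moves", "kwargs": {
  "xyz": [
    [0,0,-0.089],
    [0,0,-0.088],
    [0,0,-0.089],
    [0,0,-0.088],
    [0.055,-0.084,0],
    [0.064,-0.077,0],
    [0.072,-0.07,0],
    [0.079,-0.061,0]
  ],
  "rot": [
    [0,0,0],
    [0,0,0],
    [0,0,0],
    [0,0,0],
    [0,0,-0.107],
    [0,0,-0.107],
    [0,0,-0.107],
    [0,0,-0.107]
  ],
  "hand": [-1,-1,-1,-1,-1,-1,-1,-1]
}}

```text
clock: 27.25
position: [0.4573, -0.2053, 0.1088]
ee_rot: [-0.001, 0.829, 0.56, -0.0]
contact_force: [-0.1, -0.0, -0.5]
width: 0.016
gripper_force: 60.7
```

{"fn": "apply_moves", "kwargs": {
  "xyz": [
    [0.085,-0.052,0],
    [0.091,-0.042,0],
    [0.095,-0.032,0],
    [0.097,-0.021,0],
    [0.099,-0.009,0],
    [0.1,0.001,0],
    [0,0,0.05],
    [0,0,0.05]
  ],
  "rot": [
    [0,0,-0.107],
    [0,0,-0.107],
    [0,0,-0.107],
    [0,0,-0.107],
    [0,0,-0.107],
    [0,0,-0.107],
    [0,0,0],
    [0,0,0]
  ],
  "hand": [-1,-1,-1,-1,-1,-1,-1,-1]
}}

```text
clock: 28.25
position: [0.4288, -0.0287, 0.0789]
ee_rot: [-0.0, 0.598, 0.801, -0.0]
contact_force: [0.0, 0.1, -1.7]
width: 0.0162
gripper_force: 60.7
```

{"fn": "apply_moves", "kwargs": {
  "xyz": [
    [0,0,0],
    [0,0,0],
    [0,0,0]
  ],
  "rot": [
    [0,0,0],
    [0,0,0],
    [0,0,0]
  ],
  "hand": [-1,-1,-1]
}}

```text
clock: 28.62
position: [0.4298, -0.0295, 0.08]
ee_rot: [0.0, 0.599, 0.801, 0.0]
contact_force: [0.3, -0.2, -0.9]
width: 0.0163
gripper_force: 60.7
```

```bash
python3 - <<'E'
from plan import *
p,r,s=pose(); print(p,r.as_matrix()[:,2],s["width"],s["gripper_force"],s["contact_force"])
B=get_image("scene")["pixels"]
im=cv2.resize(B[140:240,250:370],None,fx=5,fy=5,interpolation=cv2.INTER_CUBIC)
cv2.imwrite("pics/g5.png",cv2.cvtColor(im,cv2.COLOR_RGB2BGR))
plan([(*rest(-.012,.032),.035,16.4,7)])
E
```

```text
[ 0.42976842 -0.02951597  0.07996182] [ 1.09066404e-03 -1.16812534e-04 -9.99999398e-01] 0.016279220649784328 60.688050985336304 [ 0.26672195 -0.19682386 -0.87583956]
xyz [[0.0, -0.0, 0.021], [0.0, -0.0, 0.021], [0.0, -0.0, 0.022], [0.0, -0.0, 0.021], [0.0, -0.0, 0.022], [0.0, -0.0, 0.021], [0.0, -0.0, 0.022]] 
rot [[0.0, 0.0, -0.0], [0.0, 0.0, -0.0], [0.0, 0.0, -0.0], [0.0, 0.0, -0.0], [0.0, 0.0, -0.0], [0.0, 0.0, -0.0], [0.001, 0.0, -0.0]]
end [ 0.4297 -0.0295  0.0349] t 28.675
```

View pics/g5.png

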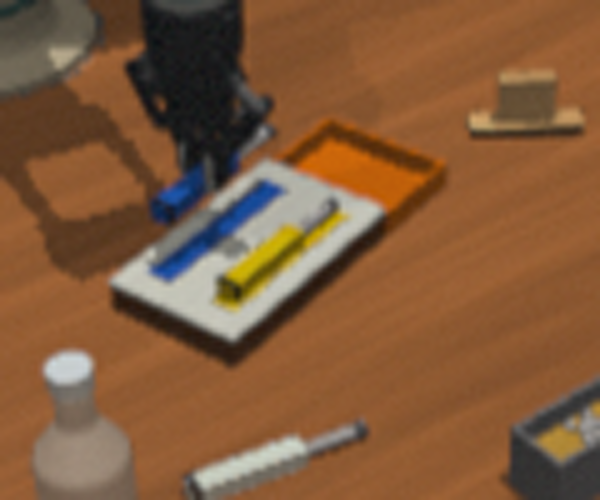

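The yellow punch lies along its strip, butt at (232,290) and tip at (333,205) towards the tray. The blue punch is held level above with its butt at (165,205). Lowering.

{"fn": "apply_moves", "kwargs": {
  "xyz": [
    [0,0,0.022],
    [0,0,0.025],
    [0,0,0.025],
    [0,0,0.025],
    [0,0,0.025],
    [0,0,0.02],
    [0,0,0.01],
    [0,0,0]
  ],
  "rot": [
    [0,0,0],
    [0,0,0],
    [0,0,0],
    [0,0,0],
    [0,0,0],
    [0,0,0],
    [0,0,0],
    [0,0,0]
  ],
  "hand": [-1,-1,-1,-1,-1,-1,-1,-1]
}}

```text
clock: 29.68
position: [0.4295, -0.0294, 0.0339]
ee_rot: [0.0, 0.599, 0.801, 0.0]
contact_force: [0.1, -0.3, -0.2]
width: 0.0161
gripper_force: 60.7
```

{"fn": "apply_moves", "kwargs": {
  "xyz": [
    [0,0,0.001],
    [0,0,0],
    [0,0,0]
  ],
  "rot": [
    [0,0,0],
    [0,0,0],
    [0,0,0]
  ],
  "hand": [-1,-1,-1]
}}

```text
clock: 30.05
position: [0.4294, -0.0294, 0.0336]
ee_rot: [0.0, 0.599, 0.801, 0.0]
contact_force: [0.2, -0.2, 0.8]
width: 0.0165
gripper_force: 60.8
```

{"fn": "apply_moves", "kwargs": {
  "xyz": [
    [0,0,0.002],
    [0,0,0]
  ],
  "rot": [
    [0,0,0],
    [0,0,0]
  ],
  "hand": [-1,-1]
}}

```text
clock: 30.3
position: [0.4295, -0.0294, 0.0336]
ee_rot: [0.0, 0.599, 0.801, 0.0]
contact_force: [-1.9, 0.7, 5.4]
width: 0.0163
gripper_force: 61.7
```

{"fn": "apply_moves", "kwargs": {
  "xyz": [
    [0,0,0],
    [0,0,0],
    [0,0,0],
    [0,0,-0.02],
    [0,0,-0.08],
    [0,0,-0.15],
    [0,0,-0.15],
    [0,0,-0.1]
  ],
  "rot": [
    [0,0,0],
    [0,0,0],
    [0,0,0],
    [0,0,0],
    [0,0,0],
    [0,0,0],
    [0,0,0],
    [0,0,0]
  ],
  "hand": [-0.1,-0.1,-0.1,-0.1,-0.1,-0.1,-0.1,-0.1]
}}

```text
clock: 31.3
position: [0.4299, -0.0295, 0.1855]
ee_rot: [0.001, 0.599, 0.801, 0.001]
contact_force: [0.2, -1.1, -0.0]
width: 0.0386
gripper_force: 0.0
```

{"fn": "apply_moves", "kwargs": {
  "xyz": [
    [0,-0.1,-0.1],
    [0,-0.18,0],
    [0,-0.18,0],
    [0,-0.1,0],
    [0,0,0],
    [0,0,0]
  ],
  "rot": [
    [0,0,0],
    [0,0,0],
    [0,0,0],
    [0,0,0],
    [0,0,0],
    [0,0,0]
  ],
  "hand": [-0.1,-0.1,-0.1,-0.1,-0.1,-0.1]
}}

```text
clock: 32.05
position: [0.2691, -0.077, 0.2134]
ee_rot: [0.001, 0.599, 0.801, 0.0]
contact_force: [0.6, -0.7, 0.4]
width: 0.0386
gripper_force: 0.0
```

```bash
python3 - <<'E'
from plan import *
p,r,s=pose(); print(p,s["width"],s["contact_force"])
D=get_image("top");A=D["pixels"];B=get_image("scene")["pixels"];np.save("t6.npy",A)
im=np.hstack([cv2.resize(A[180:270,270:400],None,fx=3,fy=3,interpolation=cv2.INTER_CUBIC),cv2.resize(B[130:220,265:395],None,fx=3,fy=3,interpolation=cv2.INTER_CUBIC)])
cv2.imwrite("pics/g6.png",cv2.cvtColor(im,cv2.COLOR_RGB2BGR))
E
```

```text
[ 0.26905787 -0.07698937  0.21342873] 0.038588970728747424 [ 0.57194093 -0.68302514  0.36429159]
```

View pics/g6.png

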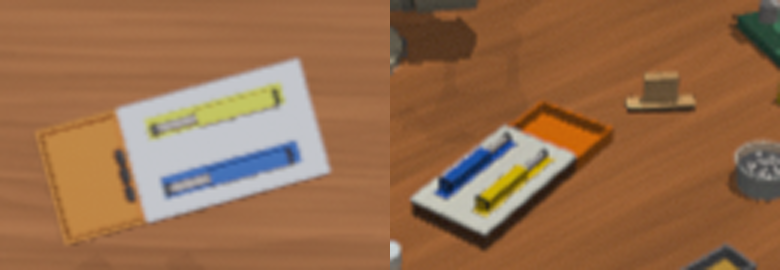

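The top half shows yellow from tip (150,130) to butt (280,95) and blue from tip (166,188) to butt (297,152). The blanks are at (125,177) in the tray and the scraper is upright. A numeric check follows.

```bash
python3 - <<'E'
from m import *
from plan import RC,UX,UY
for n,q,z in(("yt",(150,130),.04),("yb",(280,95),.045),("bt",(166,188),.04),("bb",(297,152),.045)):
    P=atz(T,270+(q[0]+.5)/3-.5,180+(q[1]+.5)/3-.5,z)[:2]-RC; print(n,(P@UX).round(4),(P@UY).round(4))
E
```

```text
yt 0.0715 -0.0312
yb -0.0697 -0.0312
bt 0.071 0.0318
bb -0.0711 0.0309
```

Both punches lie centred to within a few millimetres and on line to about 1 mm, so I'm handing in.

```bash
python3 -c "
from rig import job
print(job.sign_off())"
```

```text
the job is handed in; nothing more can be done
None
```

The job is handed in at about 32 s of the 72 s allowed, with no verdict returned: the blanks are in the tray, the scraper is upright on the bench, and both punches lie on their own strips, tips to the tray, about 1 mm off the centre lines by camera.

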